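# Fill the castor-ball tube

### The arm

A 6-joint arm with a two-finger parallel gripper is mounted at the origin on the work surface. World frame = base frame: x ahead of the robot, y to its left, z up, the work surface at z = 0. Lengths are in m, angles in rad, forces in N, time in s.
With the tool pointing down it reaches from about 0.3 to 0.875 m from the base axis. Payload 6.4 kg.
Tool frame: the origin (TCP) lies at the very end of the fingers, on their centre line; the grasp point (between the pads) lies 19 mm behind it; z points along the fingers, y is the direction in which the jaws open and shut (so a half turn about z gives the same grasp; the last joint's range is limited). The gripper opens to 85 mm and grips with 20 to 120 N. Pads are 22 mm wide; open, the fingers measure 114 mm over their backs; the gripper's body (76 mm by 85 mm) begins 54 mm behind the grasp point. The pads swing forward as they close: fully open they stand 13 mm farther back than shut.
Start: joints at [-1.361, 0.181, 1.607, -0, 1.354, -0.206], TCP at [0.232, -0.526, 0.231] pointing down, gripper open.
Joint ranges: [-2.99, 2.99], [-0.89, 2.07], [0.3, 2.58], [-1.14, 4.28], [0, 2.63], [-3.12, 3.12]. Speed limits (rad/s): [2.57, 2.57, 3.01, 3.14, 3.14, 3.14].

### API

Orientations are given as a unit quaternion [w, x, y, z].
In Python, from bench import telemetry, imaging, ctrl gives the robot as it stands.
- The arm moves only by the shell command python3 -m pendant 'ROWS' [OPENING]. ROWS is JSON, a list that holds one entry, the list of rows, each a list of 6 numbers: the shift along the tool's x, y, z in units of 200 mm (1.0 is 200 mm), then the turn, a rotation vector about the tool's x, y, z in units of pi rad (1.0 is pi rad). In form: [[[tx, ty, tz, rx, ry, rz], ...]]. A call has 1 to 12 rows; each row shifts and turns the pose as measured when the row begins, along the tool's axes as they then stand; what a row does not reach is not made up. A row lasts 1/8 s, in which the tool goes at most 62.5 mm and 10.7 degrees, less where a joint would pass 70% of its speed; a pose out of reach is approached as far as the arm can. A call with a number of a shift or a turn outside -1 to 1 is refused whole. A call with a gripper value outside its range is refused whole. OPENING is the closure, from 0 (fully open) to 1 (shut), set as the call begins (- or left out, the last holds). The fingers move at their own pace and stop on an object; the grip force is fixed at half the most. Time passes only in rows, so rows that do not move let the fingers close. It gives the time, the measured TCP pose, the force and the opening at its end, in the units of the state.
- telemetry.get_obs(): the state, without advancing time (a new reading comes with each control period).
- imaging.camera(name): name is "side" or "top"; returns a dict with "pixels" (420x560x3 uint8, blue, green, red), "vfov" (degrees; the focal length in pixels is half the picture's height over the tangent of half this angle, whatever the lens; pixels are square), "cx", "cy" (the principal point, pixels), "R" (3x3) and "t" (3): a world point X has camera coordinates R X + t. Camera axes: x right, y down, z forward; pixel columns grow to the right and rows downward; lengths in m; the calibration is good to about 2 mm. A picture is of the moment at which its call begins. There is no depth.
- ctrl.hand_in(): hands the job in, once; it reports no verdict.
The state is a dict: "time_s": time; "q": joint angles; "dq": joint speeds; "joint_efforts": joint torques, N m; "eef_pos": TCP position; "eef_rot": TCP orientation; "wrist_force": force on the tool from outside, world axes, zero at the start; "torque": the same for the moment, N m; "opening": opening from 0.0 (shut) to 1.0 (fully open).
Only numpy, scipy, OpenCV 4.12 (cv2) and the standard library are available. Lean on these libraries where they do the work, as an engineer would, in place of code of your own. Each camera call takes 0.05 s, during which the arm holds its last target.

### The job

Pick up the red scoop by its bridge handle and pour its three steel castor balls through the red funnel into the clear tube under it. Then set the empty red scoop down upright and flat on the table and let go.

Things in the scene. Friction and masses are not known exactly. Their poses are not given: they have to be found in the camera images.
- red_scoop_grip (a point): Red scoop, 90 g. Point: centre of its handle, a bar along y, 14 mm thick (x), 20 high, 66 above the flat underside, 70 free between end posts. Pan below: 76 wide, walls 30 high, back 43 behind (+x). Spout at -x: ramp from 31 mm out, up 19 degrees to an open edge 54 wide, 75 mm out, 17 above the underside. Balls roll out when the spout tips down over 20 degrees; 45 empties it. z up when standing.
- red_funnel_mouth (a point): Centre of the rim of the red funnel, 148 mm above the table, z up. Round, 126 mm across, 46 deep, throat 40; fixed on a clear upright tube (52 mm outside, 46 inside, its floor 12 above the table) on a grey disc fixed to the table. A blue funnel on a like tube stands near.
- ball1_center (a point): Centre of one of three loose steel castor balls, 16 mm in diameter, 17 g, that start in the pan of the red scoop.
- ball2_center (a point): Centre of one of three loose steel castor balls, 16 mm in diameter, 17 g, that start in the pan of the red scoop.
- ball3_center (a point): Centre of one of three loose steel castor balls, 16 mm in diameter, 17 g, that start in the pan of the red scoop.
There are look-alikes about, which are no part of the job. Leave any yellow look-alike of the part that bears red_scoop_grip alone.

How it is judged:
On the way:
1. the red scoop is tipped (more than 20 degrees) in the air above the red funnel (angle between red_scoop_grip's own z axis and vertical above 0.35 rad and horizontal distance between red_scoop_grip and red_funnel_mouth below 0.2 m and height (world z) of red_scoop_grip above 0.15 m), for 0.2 s.
At the end, for the whole second after the job is handed in: All three steel balls lie inside the tube under the red funnel (centres within 26 mm of its axis and lower than 90 mm above the table), and the red scoop stands flat on the table (handle centre 58 to 74 mm up, tilted less than 0.15 rad) (horizontal distance between each of ball1_center, ball2_center, ball3_center and red_funnel_mouth below 0.026 m and height (world z) of each of ball1_center, ball2_center, ball3_center below 0.09 m and height (world z) of red_scoop_grip between 0.058 and 0.074 m and angle between red_scoop_grip's own z axis and vertical below 0.15 rad); the robot touches nothing.
It also fails if it takes over 61 s, if anything falls off the work surface, if the arm or the gripper's body presses on something with over 40 N, if the wrist force passes 120 N, or if a joint passes its speed limit or range.

## Working session

There is one attempt and no reset: what is moved stays moved. The work goes in short steps, Python scripts to look and compute and a shell command to move; the robot and the scene stay as the last step left them, time stands still between calls to the robot, and variables do not carry over. Pictures are saved under pics/ and viewed, and the job is handed in when it is done.

```bash
ls; mkdir -p pics
python3 - <<'E'
from bench import telemetry, imaging
import cv2
o=telemetry.get_obs(); print(o)
for n in("side","top"):
    c=imaging.camera(n); cv2.imwrite(f"pics/{n}0.png",c["pixels"]); print(n,{k:v for k,v in c.items() if k!="pixels"})
E
```

```text
pics
{'time_s': 0.0, 'q': array([-1.36130709e+00,  1.81522952e-01,  1.60801778e+00,  1.41481099e-06,
        1.35380454e+00, -2.06301589e-01]), 'dq': array([-1.17496395e-03,  7.48740271e-05, -2.48052334e-05, -8.36740677e-05,
        4.42200592e-04, -9.61400893e-05]), 'joint_efforts': array([ 1.43520207e-03, -4.44876873e+01, -3.51332402e+01, -2.28213794e-04,
        9.07285488e-03,  2.37166898e-05]), 'eef_pos': array([ 0.23214743, -0.5254445 ,  0.23038961]), 'eef_rot': array([-8.76308917e-04,  9.78467127e-01,  2.06400858e-01, -7.05997564e-07]), 'wrist_force': array([ 0.01790102, -0.52440118,  0.27892204]), 'torque': array([-0.01780269, -0.00871635,  0.04793375]), 'opening': 0.9974010020512023}
side {'vfov': 42.99878647973011, 'cx': 276.1793247554984, 'cy': 206.18745302741928, 'R': array([[-9.90459023e-01, -1.37807534e-01,  8.97767162e-05],
       [-9.19555974e-02,  6.60423585e-01, -7.45241475e-01],
       [ 1.02640599e-01, -7.38139398e-01, -6.66794673e-01]]), 't': array([0.44472531, 0.13308378, 1.25302461])}
top {'vfov': 45.76031976729676, 'cx': 271.8297474589168, 'cy': 220.94712966061743, 'R': array([[-0.03003643, -0.99954078, -0.00400619],
       [-0.99836109,  0.03019583, -0.04861417],
       [ 0.04871282,  0.00253943, -0.9988096 ]]), 't': array([0.01963982, 0.42160727, 1.3896511 ])}
```

View pics/side0.png

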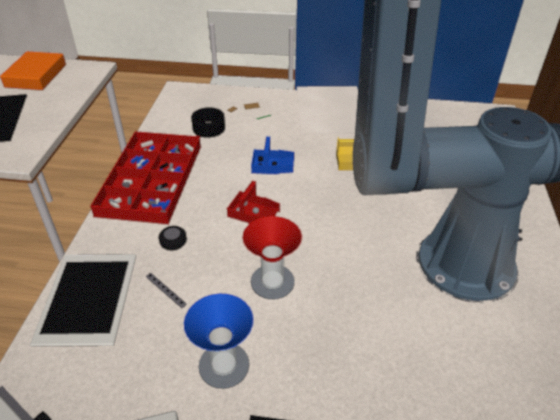

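View pics/top0.png

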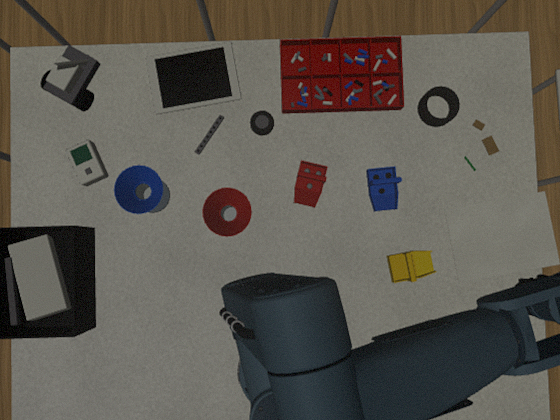

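The side view shows the red scoop near (254,205) and the red funnel at (272,238). In the top view they are at (311,184) and (227,212), with the blue and yellow scoops to the right. I'll zoom in.

Run:
```python
import cv2,numpy as np
a=cv2.imread("pics/top0.png")[145:245,190:340]; b=cv2.imread("pics/side0.png")[175:305,215:315]
cv2.imwrite("pics/zt.png",cv2.resize(a,None,fx=5,fy=5,interpolation=cv2.INTER_CUBIC))
cv2.imwrite("pics/zs.png",cv2.resize(b[:80],None,fx=7,fy=7,interpolation=cv2.INTER_CUBIC))
```

```text
(no output)
```

View pics/zt.png

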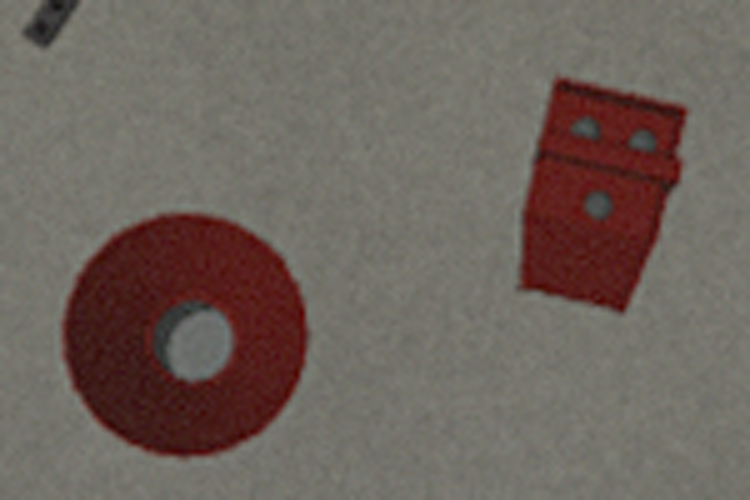

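View pics/zs.png

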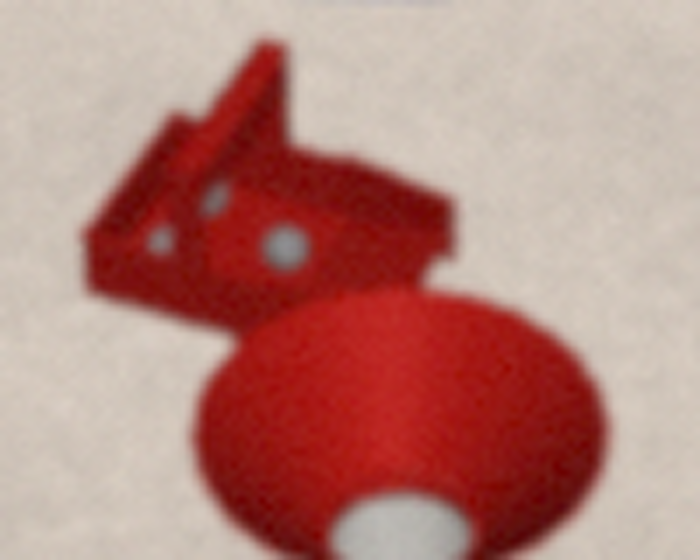

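```bash
cat > h.py <<'E'
import numpy as np,cv2
from scipy.spatial.transform import Rotation as Ro
from bench import telemetry,imaging
def cal(c):
    f=210/np.tan(np.radians(c["vfov"]/2)); return f,c["cx"],c["cy"],np.array(c["R"]),np.array(c["t"])
def ray(c,uv,z):
    f,cx,cy,R,t=cal(c); d=R.T@np.array([(uv[0]-cx)/f,(uv[1]-cy)/f,1.]); o=-R.T@t
    return o+d*(z-o[2])/d[2]
def proj(c,X):
    f,cx,cy,R,t=cal(c); p=R@np.array(X)+t; return np.array([cx+f*p[0]/p[2],cy+f*p[1]/p[2]])
def red(im):
    h=cv2.cvtColor(im,cv2.COLOR_BGR2HSV); return (((h[...,0]<10)|(h[...,0]>170))&(h[...,1]>130)&(h[...,2]>50)).astype(np.uint8)*255
E
python3 - <<'E'
from h import *
c=imaging.camera("top"); s=imaging.camera("side")
m=red(c["pixels"])
for ct in cv2.findContours(m,cv2.RETR_EXTERNAL,cv2.CHAIN_APPROX_NONE)[0]:
    if cv2.contourArea(ct)<300: continue
    (u,v),r=cv2.minEnclosingCircle(ct); M=cv2.moments(ct); print((u,v),r,cv2.contourArea(ct), "e",cv2.fitEllipse(ct))
    if 20<r<28 and cv2.contourArea(ct)>1500:
        e=cv2.fitEllipse(ct)[0]; P=ray(c,e,.148); print("funnel",P,"side proj",proj(s,P))
g=lambda u,v:(190+u/5,145+v/5)
pts=[g(558,78),g(686,108),g(520,288),g(625,312)]
W=np.array([ray(c,p,z)[:2] for p,z in zip(pts,(.03,.03,.017,.017))]); print(W)
L=np.array([[43,38],[43,-38],[-75,27],[-75,-27]])/1e3
lc,wc=L.mean(0),W.mean(0); H=(L-lc).T@(W-wc); a=np.arctan2(H[0,1]-H[1,0],H[0,0]+H[1,1])
R=np.array([[np.cos(a),-np.sin(a)],[np.sin(a),np.cos(a)]]); t=wc-R@lc
print("scoop",t,a,"deg",np.degrees(a)); print((L@R.T+t-W)*1e3)
for l in ([7,35,76],[7,-35,76],[-7,35,76],[-7,-35,76],[0,0,76]):
    X=np.r_[R@np.array(l[:2])/1e3+t,l[2]/1e3]; print(l,(proj(c,X)-[190,145])*5,(proj(s,X)-[215,175])*7)
E
```

```text
(226.8148193359375, 211.67724609375) 24.204051971435547 1752.5 e ((226.70303344726562, 211.5948486328125), (47.123172760009766, 47.38425064086914), 46.98577117919922)
funnel [0.44252324 0.12040812 0.148     ] side proj [271.30542257 235.75806487]
(308.9171447753906, 183.09762573242188) 23.47321319580078 1015.5 e ((309.3280334472656, 182.60174560546875), (28.740121841430664, 48.513702392578125), 13.323970794677734)
(341.362060546875, 73.57733917236328) 69.64537811279297 8401.5 e ((341.35833740234375, 73.14501953125), (80.11624145507812, 148.45657348632812), 88.18729400634766)
[[ 0.58699307 -0.08119073]
 [ 0.56796823 -0.15193797]
 [ 0.47128979 -0.05678264]
 [ 0.45601688 -0.11516396]]
scoop [ 0.53602108 -0.10541266] -0.2619756588217953 deg -15.010099585648064
[[ 0.40244523  1.34498514]
 [-0.25590108 -1.3146735 ]
 [-0.71701853 -3.12705021]
 [ 0.57047438  3.09673858]]
[7, 35, 76] [550.48972227 128.69232147] [167.56341117 153.55076361]
[7, -35, 76] [677.15351752 158.32463864] [251.53788412  37.9889487 ]
[-7, 35, 76] [544.58209533 153.84490913] [203.51015386 163.72075075]
[-7, -35, 76] [671.30268832 183.51142115] [286.4635299   47.45282636]
[0, 0, 76] [610.85777837 156.08443502] [227.99263555  99.62805836]
```

The fit agrees well: the scoop is at (0.536, -0.105) with yaw -15°, and the funnel at (0.4425, 0.1204). First I'll turn the tool so the jaws line up across the bar.

```bash
cat >> h.py <<'E'
def go(tx,yax=None,tilt=0,n=1):
    """delta to TCP target tx (world) in tool axes/units; optional tool-y heading (deg) for tool down, tilt"""
    o=telemetry.get_obs(); p=np.array(o["eef_pos"]); R=Ro.from_quat(np.array(o["eef_rot"]),scalar_first=True)
    d=R.inv().apply(np.array(tx)-p)/.2
    print("t",round(o["time_s"],2),"p",p.round(4),"open",round(o["opening"],3),"F",np.round(o["wrist_force"],1),"q",np.round(o["q"],2))
    print("axes y",R.as_matrix()[:,1].round(3),"z",R.as_matrix()[:,2].round(3))
    r=np.zeros(3)
    if yax is not None:
        y=np.array([np.cos(np.radians(yax)),np.sin(np.radians(yax)),0]); z=np.array([0,0,-1.]); 
        # tilt: spout (-y tool) down by tilt, about tool x
        T=Ro.from_matrix(np.c_[np.cross(y,z),y,z])*Ro.from_euler("x",tilt,degrees=True)
        r=(R.inv()*T).as_rotvec()/np.pi
    print("shift",d.round(4),"turn",r.round(4),"norm mm",np.linalg.norm(d)*200,"deg",np.linalg.norm(r)*180)
E
python3 -m pendant '[[[0,0,0,0,0,-0.057],[0,0,0,0,0,-0.057],[0,0,0,0,0,-0.057],[0,0,0,0,0,-0.057],[0,0,0,0,0,-0.057]]]' 0
python3 -c "
from h import *
go([.536,-.1054,.15],-15)"
```

```text
time_s: 0.82
eef_pos: [0.232, -0.5248, 0.2293]
eef_rot: [-0.002, 0.784, 0.621, 0.001]
wrist_force: [0.2, -0.2, -1.3]
opening: 1.001
t 0.82 p [ 0.232  -0.5248  0.2293] open 1.001 F [ 0.2 -0.2 -1.3] q [-1.36  0.18  1.61  0.    1.35 -1.13]
axes y [ 0.973 -0.229 -0.002] z [-0.001  0.004 -1.   ]
shift [2.3882 0.9989 0.4032] turn [-0.0005 -0.0011  0.0096] norm mm 523.9791557100194 deg 1.7506118918672495
```

```bash
python3 -m pendant '[[[0.24,0.1,0.02,0,0,0.001],[0.24,0.1,0.02,0,0,0.001],[0.24,0.1,0.02,0,0,0.001],[0.24,0.1,0.02,0,0,0.001],[0.24,0.1,0.02,0,0,0.001],[0.24,0.1,0.02,0,0,0.001],[0.24,0.1,0.02,0,0,0.001],[0.24,0.1,0.02,0,0,0.001],[0.24,0.1,0.02,0,0,0.001],[0.2,0.1,0.02,0,0,0]]]' 0
python3 -c "
from h import *
go([.536,-.1054,.12],-15)"
```

```text
time_s: 2.08
eef_pos: [0.5475, -0.1053, 0.1888]
eef_rot: [-0.001, 0.794, 0.607, 0.001]
wrist_force: [0.2, 0.0, 0.2]
opening: 1.0
t 2.08 p [ 0.5475 -0.1053  0.1888] open 1.0 F [0.2 0.  0.2] q [-0.4   0.18  1.69  0.    1.27 -0.14]
axes y [ 0.965 -0.262 -0.   ] z [ 0.001  0.002 -1.   ]
shift [-0.0162 -0.0556  0.344 ] turn [-0.     -0.0007 -0.0011] norm mm 69.76992817304283 deg 0.23173881971752144
```

```bash
python3 -m pendant '[[[-0.016,-0.056,0.1,0,0,-0.001],[0,0,0.12,0,0,0],[0,0,0.12,0,0,0],[0,0,0,0,0,0]]]' 0
python3 - <<'E'
from h import *
go([.536,-.1054,.047],-15)
s=imaging.camera("side"); c=imaging.camera("top")
a=cv2.resize(s["pixels"][120:260,180:320],None,fx=4,fy=4,interpolation=cv2.INTER_CUBIC)
cv2.imwrite("pics/g1.png",a)
E
```

```text
time_s: 2.58
eef_pos: [0.5373, -0.1011, 0.1184]
eef_rot: [-0.001, 0.791, 0.611, 0.001]
wrist_force: [0.5, 0.6, 0.4]
opening: 0.999
t 2.58 p [ 0.5373 -0.1011  0.1184] open 0.999 F [0.5 0.6 0.4] q [-0.4   0.25  1.77  0.    1.12 -0.15]
axes y [ 0.968 -0.252 -0.001] z [ 0.     0.003 -1.   ]
shift [-0.0235 -0.0006  0.3569] turn [-0.0002 -0.0009  0.0022] norm mm 71.54072867615781 deg 0.42720830670111537
```

View pics/g1.png

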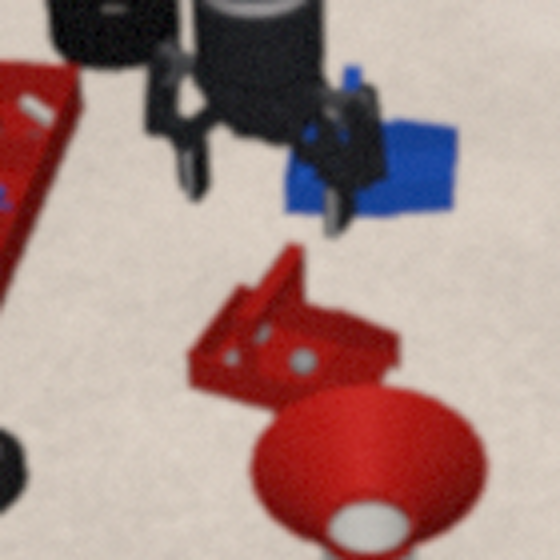

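The side view shows the open fingers (image (190,190) and (335,230)) straddling the handle line. I'll descend and grip.

```bash
python3 -m pendant '[[[-0.023,0,0.1,0,0,0.002],[0,0,0.1,0,0,0],[0,0,0.1,0,0,0],[0,0,0.06,0,0,0],[0,0,0,0,0,0]]]' 0
python3 -c "
from h import *
go([.536,-.1054,.046],-15)"
```

```text
time_s: 3.3
eef_pos: [0.5442, -0.1095, 0.0547]
eef_rot: [0.007, 0.793, 0.609, 0.005]
wrist_force: [0.2, -0.7, -0.4]
opening: 1.0
t 3.3 p [ 0.5442 -0.1095  0.0547] open 1.0 F [ 0.2 -0.7 -0.4] q [-0.41  0.35  1.79  0.    0.98 -0.15]
axes y [ 0.966 -0.259  0.017] z [ 0.017 -0.004 -1.   ]
shift [ 0.0093 -0.0456  0.0428] turn [ 0.0055 -0.0001 -0.0002] norm mm 12.652977538738796 deg 0.9872858072628568
```

```bash
python3 -m pendant '[[[0.009,-0.045,0.04,0.0055,0,0],[0,0,0,0,0,0]]]' 0
python3 -c "
from h import *
go([.536,-.1054,.046],-15)"
```

```text
time_s: 3.55
eef_pos: [0.5366, -0.1057, 0.0477]
eef_rot: [0.0, 0.794, 0.609, 0.0]
wrist_force: [-0.4, -0.4, -0.5]
opening: 1.0
t 3.55 p [ 0.5366 -0.1057  0.0477] open 1.0 F [-0.4 -0.4 -0.5] q [-0.41  0.36  1.8  -0.    0.98 -0.15]
axes y [ 0.966 -0.259  0.001] z [ 0.001 -0.    -1.   ]
shift [ 0.0005 -0.003   0.0084] turn [ 0.0003  0.0001 -0.0002] norm mm 1.7953567494453044 deg 0.06655850715857942
```

```bash
python3 -m pendant '[[[0,-0.003,0.007,0,0,0],[0,0,0,0,0,0],[0,0,0,0,0,0],[0,0,0,0,0,0],[0,0,0,0,0,0],[0,0,0,0,0,0],[0,0,0,0,0,0],[0,0,0,0,0,0]]]' 1
python3 - <<'E'
from h import *
go([.536,-.1054,.046],-15)
s=imaging.camera("side")
a=cv2.resize(s["pixels"][120:260,180:320],None,fx=4,fy=4,interpolation=cv2.INTER_CUBIC)
cv2.imwrite("pics/g2.png",a)
E
```

```text
time_s: 4.55
eef_pos: [0.5368, -0.1058, 0.0473]
eef_rot: [0.001, 0.793, 0.609, 0.001]
wrist_force: [0.7, -0.2, -0.0]
opening: 0.151
t 4.55 p [ 0.5368 -0.1058  0.0473] open 0.151 F [ 0.7 -0.2 -0. ] q [-0.41  0.36  1.8   0.    0.98 -0.15]
axes y [ 0.966 -0.259  0.003] z [ 0.003 -0.001 -1.   ]
shift [ 0.0008 -0.0043  0.0063] turn [ 0.001   0.0001 -0.0001] norm mm 1.544319711229301 deg 0.17881010071845346
```

View pics/g2.png

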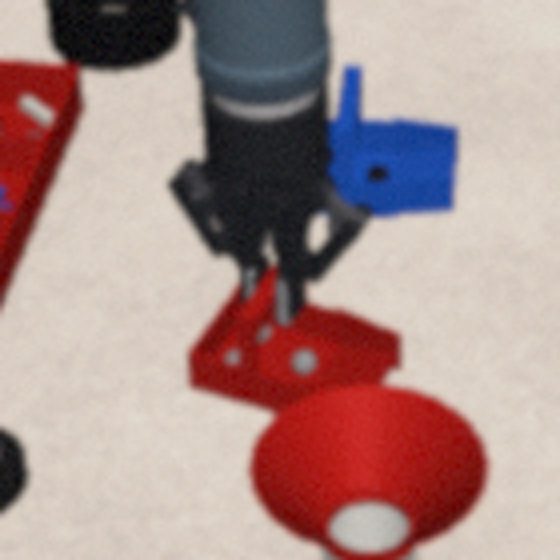

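The fingers closed on the bar (opening 0.151, about 13 mm). Now a gentle lift with the spout slightly up.

```bash
python3 -m pendant '[[[0,0,-0.03,0,0,0],[0,0,-0.06,0,0,0],[0,0,-0.1,0.006,0,0],[0,0,-0.12,0.006,0,0],[0,0,-0.12,0.006,0,0],[0,0,-0.12,0.006,0,0],[0,0,-0.12,0.006,0,0],[0,0,-0.12,0.006,0,0],[0,0,-0.12,0,0,0],[0,0,-0.12,0,0,0],[0,0,-0.08,0,0,0],[0,0,-0.04,0,0,0]]]' 1
python3 - <<'E'
from h import *
go([.536,-.1054,.28],-15,5)
for n in("side","top"):
    c=imaging.camera(n); cv2.imwrite(f"pics/l_{n}.png",c["pixels"])
E
```

```text
time_s: 6.1
eef_pos: [0.5502, -0.1089, 0.2916]
eef_rot: [-0.043, 0.792, 0.608, -0.034]
wrist_force: [-0.6, -0.6, -0.2]
opening: 0.152
t 6.1 p [ 0.5502 -0.1089  0.2916] open 0.152 F [-0.6 -0.6 -0.2] q [-0.4   0.18  1.48 -0.02  1.58 -0.13]
axes y [ 0.96  -0.258 -0.11 ] z [-0.107  0.028 -0.994]
shift [-0.0015 -0.0663  0.0657] turn [-0.0073  0.0003 -0.0001] norm mm 18.66039246838944 deg 1.32204285621166
```

View pics/l_side.png

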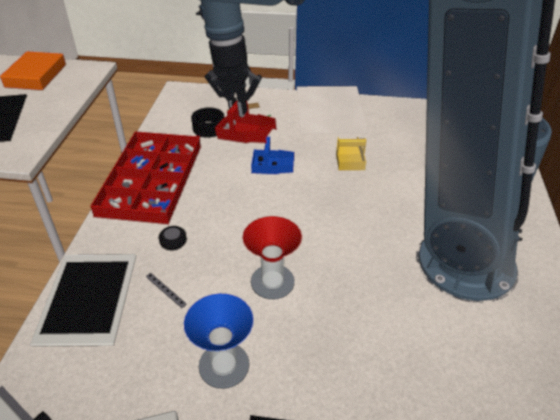

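The balls' scoop is lifted, near (245,128) in the side view. Next I carry it sideways to upstream of the funnel, turning 20°.

```bash
python3 -m pendant '[[[0.03,-0.008,0,0,0,0],[0.06,-0.015,0,0,0,-0.005],[0.09,-0.02,0,0,0,-0.009],[0.11,-0.02,0,0,0,-0.01],[0.12,-0.02,0.005,0,0,-0.012],[0.12,-0.012,0.01,0,0,-0.012],[0.12,-0.008,0.01,0,0,-0.012],[0.12,-0.002,0.01,0,0,-0.012],[0.11,0,0.01,0,0,-0.012],[0.09,0,0.01,0,0,-0.01],[0.07,0.003,0,0,0,-0.005],[0.04,0,0,0,0,0]]]' 1
python3 - <<'E'
from h import *
go([.547,.130,.265],5,5)
E
```

```text
time_s: 7.7
eef_pos: [0.5487, 0.1283, 0.2809]
eef_rot: [-0.054, 0.679, 0.732, -0.028]
wrist_force: [-0.2, 0.6, -1.6]
opening: 0.153
t 7.7 p [0.5487 0.1283 0.2809] open 0.153 F [-0.2  0.6 -1.6] q [ 0.    0.2   1.49  0.03  1.57 -0.08]
axes y [ 0.99   0.077 -0.114] z [-0.117  0.032 -0.993]
shift [0.006  0.0014 0.0801] turn [-0.0085 -0.0132 -0.0032] norm mm 16.058115471972794 deg 2.89076407570376
```

```bash
python3 -m pendant '[[[0,-0.01,0.05,-0.01,-0.007,-0.002],[0,-0.01,0.08,-0.012,-0.007,0],[0,0,0.08,-0.01,0,0],[0,0,0.06,0,0,0],[0,0,0.03,0,0,0],[0,0,0,0,0,0]]]' 1
python3 - <<'E'
from h import *
go([.542,.129,.220],5,0)
for n,(a,b,w,v) in {"side":(100,150,170,170),"top":(130,170,150,120)}.items():
    c=imaging.camera(n); cv2.imwrite(f"pics/p_{n}.png",cv2.resize(c["pixels"][a:a+v,b:b+w],None,fx=3.5,fy=3.5,interpolation=cv2.INTER_CUBIC))
    R=Ro.from_quat(telemetry.get_obs()["eef_rot"],scalar_first=True);E=telemetry.get_obs()["eef_pos"]+R.apply([0,-.075,.030]);print(n,E,(proj(c,E)-[b,a])*3.5,proj(c,[.4425,.1204,.148]))
E
```

```text
time_s: 8.45
eef_pos: [0.5423, 0.1281, 0.2206]
eef_rot: [-0.002, 0.678, 0.735, -0.005]
wrist_force: [0.9, -0.8, -1.6]
opening: 0.151
t 8.45 p [0.5423 0.1281 0.2206] open 0.151 F [ 0.9 -0.8 -1.6] q [ 0.02  0.16  1.66 -0.01  1.34 -0.06]
axes y [ 0.997  0.08  -0.01 ] z [-0.009 -0.006 -1.   ]
shift [ 0.0048 -0.0009  0.0032] turn [-0.0031  0.0016 -0.0021] norm mm 1.1679123964153957 deg 0.736622269369876
side [0.46747798 0.12186222 0.19165764] [381.22000698 419.44990112] [271.31702373 235.7564207 ]
top [0.46767453 0.12188168 0.19193178] [189.51418485 245.63913498] [226.70646354 211.60388124]
```

View pics/p_side.png

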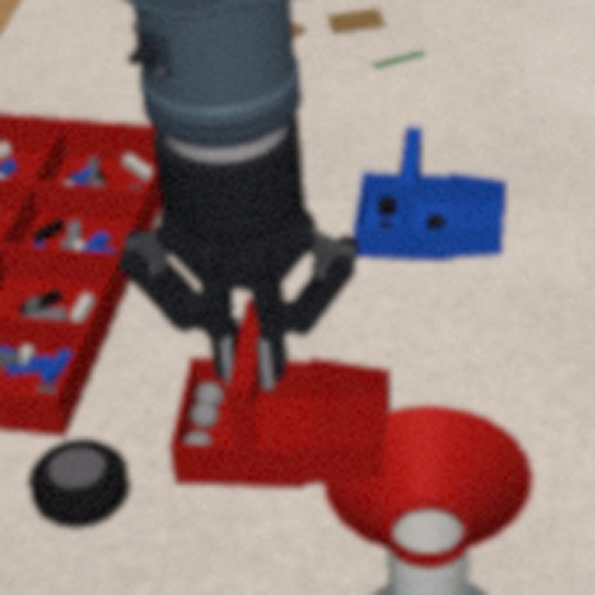

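View pics/p_top.png

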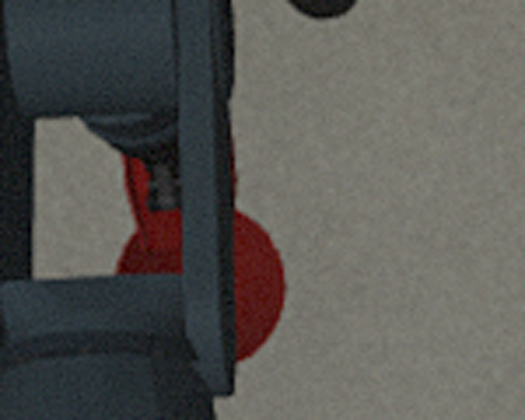

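The side view shows all three balls at the back of the pan and the spout edge at (381,420), just over the funnel rim as computed. I'll tilt 12° about the spout edge and let the balls settle against the ramp.

```bash
python3 -m pendant '[[[0,-0.009,-0.019,-0.0167,0,0],[0,-0.009,-0.019,-0.0167,0,0],[0,-0.009,-0.019,-0.0167,0,0],[0,-0.009,-0.019,-0.0167,0,0],[0,0,0,0,0,0],[0,0,0,0,0,0],[0,0,0,0,0,0],[0,0,0,0,0,0]]]' 1
cat >> h.py <<'E'
def edge():
    o=telemetry.get_obs();R=Ro.from_quat(o["eef_rot"],scalar_first=True);E=o["eef_pos"]+R.apply([0,-.075,.030])
    y=R.as_matrix()[:,1];x=R.as_matrix()[:,0]; d=E-np.array([.4425,.1204,.148]);print("t",o["time_s"],"edge rel funnel mm",(d*1e3).round(1),"tilt",np.degrees(np.arcsin(y[2])).round(1),"roll",np.degrees(np.arcsin(x[2])).round(1),"q",np.round(o["q"],2),"open",o["opening"],o["wrist_force"])
def pic(name):
    c=imaging.camera("side");cv2.imwrite(f"pics/{name}.png",cv2.resize(c["pixels"][140:310,180:330],None,fx=3.5,fy=3.5,interpolation=cv2.INTER_CUBIC))
E
python3 -c "
from h import *
edge(); pic('t1')"
```

```text
time_s: 9.55
eef_pos: [0.5379, 0.1269, 0.2401]
eef_rot: [0.073, 0.675, 0.731, 0.075]
wrist_force: [1.6, -0.4, -1.2]
opening: 0.152
t 9.55 edge rel funnel mm [28.5  1.  47.1] tilt 12.1 roll -0.3 q [ 0.01 -0.02  1.82  0.01  1.13 -0.07] open 0.15246404913302877 [ 1.61123547 -0.42348216 -1.18242008]
```

View pics/t1.png

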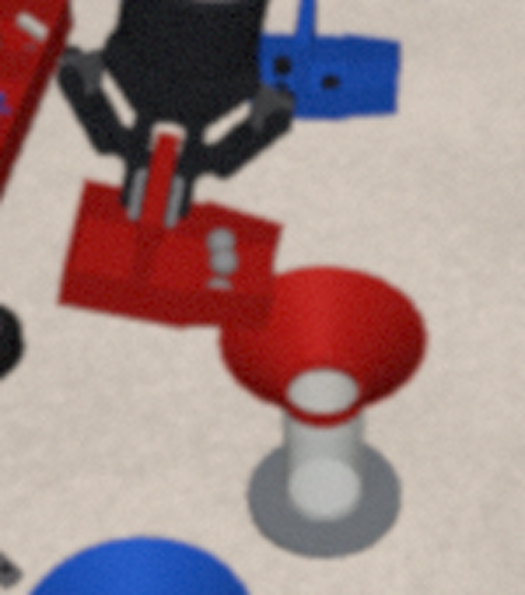

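The balls (220,260) rest in front of the ramp and the edge is 47 mm above the rim. I'll lower 20 mm, then tilt gradually to about 45°.

```bash
python3 -m pendant '[[[0,-0.01,0.05,0,0,0],[0,-0.01,0.05,0,0,0],[0,-0.0114,-0.0258,-0.0222,0,0],[0,-0.0114,-0.0258,-0.0222,0,0],[0,-0.0114,-0.0258,-0.0222,0,0],[0,-0.0114,-0.0258,-0.0222,0,0],[0,0,0,0,0,0],[0,0,0,0,0,0]]]' 1
python3 -c "
from h import *
edge(); pic('t2')"
```

```text
time_s: 10.6
eef_pos: [0.5207, 0.1254, 0.229]
eef_rot: [0.166, 0.658, 0.713, 0.176]
wrist_force: [-0.0, -0.4, -1.4]
opening: 0.153
t 10.6 edge rel funnel mm [26.2  0.6 19.4] tilt 28.0 roll -0.3 q [-0.01 -0.22  2.09  0.05  0.79 -0.11] open 0.15283870453559611 [-0.01506793 -0.36508744 -1.39601098]
```

View pics/t2.png

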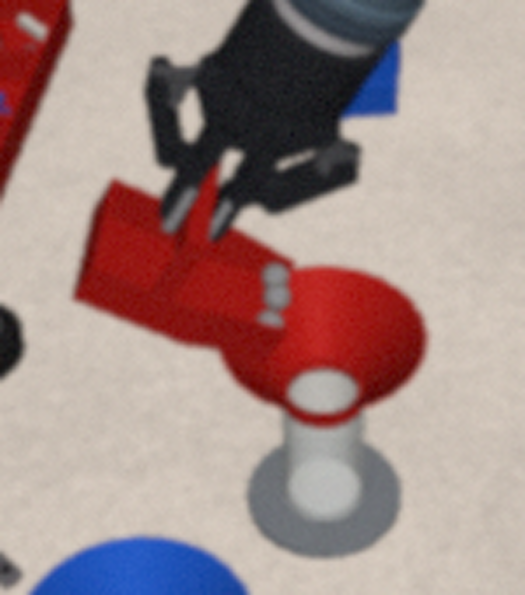

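The balls are at the spout edge (275,295). I'll keep tilting.

```bash
python3 -m pendant '[[[0,0,0,0,0,0],[0,0,0,0,0,0],[0,0,0,0,0,0],[0,-0.0114,-0.0258,-0.0222,0,0],[0,-0.0114,-0.0258,-0.0222,0,0],[0,-0.0114,-0.0258,-0.0222,0,0],[0,-0.0114,-0.0258,-0.0222,0,0],[0,-0.0114,-0.0258,-0.0222,0,0],[0,0,0,0,0,0],[0,0,0,0,0,0],[0,0,0,0,0,0]]]' 1
python3 -c "
from h import *
edge(); pic('t3')"
```

```text
time_s: 12.02
eef_pos: [0.4991, 0.1232, 0.2455]
eef_rot: [0.281, 0.618, 0.67, 0.3]
wrist_force: [0.2, 0.9, -0.8]
opening: 0.154
t 12.025 edge rel funnel mm [29.5  0.2 21.5] tilt 48.5 roll -0.3 q [-0.05 -0.49  2.38  0.22  0.42 -0.29] open 0.15398116915621302 [ 0.24124427  0.86011155 -0.76638223]
```

View pics/t3.png

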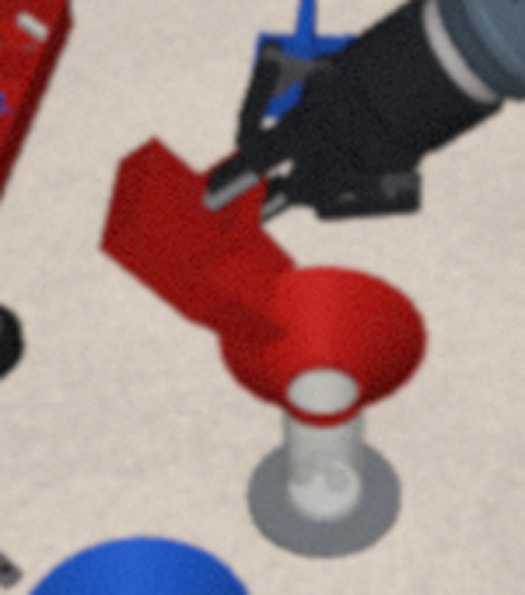

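The scoop is empty and balls show at the tube floor (325,485). I'll raise, level out, and count the balls.

```bash
python3 -m pendant '[[[0,0.075,-0.065,0,0,0],[0,0.075,-0.065,0,0,0],[0,0.017,0.04,0.044,0,0],[0,0.017,0.04,0.044,0,0],[0,0.017,0.045,0.044,0,0],[0,0.017,0.045,0.044,0,0],[0,0.017,0.045,0.044,0,0],[0,0.017,0.045,0.044,0,0],[0,0,0,0,0,0]]]' 1
python3 - <<'E'
from h import *
edge(); go([.536,-.09,.25],-15,0)
for n,(a,b) in {"side":(180,215),"top":(165,170)}.items():
    c=imaging.camera(n);cv2.imwrite(f"pics/e_{n}.png",cv2.resize(c["pixels"][a:a+120,b:b+120],None,fx=5,fy=5,interpolation=cv2.INTER_CUBIC))
E
```

```text
time_s: 13.2
eef_pos: [0.5461, 0.1258, 0.251]
eef_rot: [0.0, 0.68, 0.733, -0.006]
wrist_force: [-0.3, -0.0, -1.1]
opening: 0.153
t 13.2 edge rel funnel mm [28.6 -0.5 73.7] tilt -0.5 roll -0.5 q [ 0.02  0.14  1.61 -0.01  1.4  -0.05] open 0.15304750951591214 [-0.25541582 -0.01264531 -1.11592232]
t 13.2 p [0.5461 0.1258 0.251 ] open 0.153 F [-0.3 -0.  -1.1] q [ 0.02  0.14  1.61 -0.01  1.4  -0.05]
axes y [ 0.997  0.075 -0.008] z [-0.008 -0.009 -1.   ]
shift [-1.072  -0.1313  0.0152] turn [-0.0022  0.0031  0.1073] norm mm 216.02807244366554 deg 19.319654268235418
```

View pics/e_side.png

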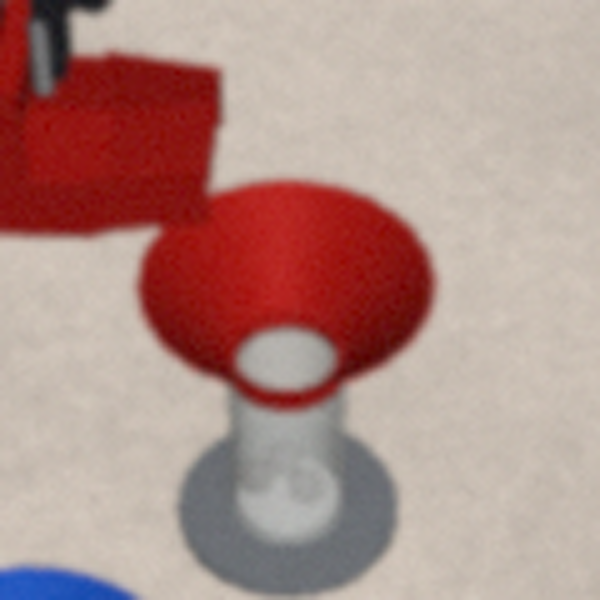

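View pics/e_top.png

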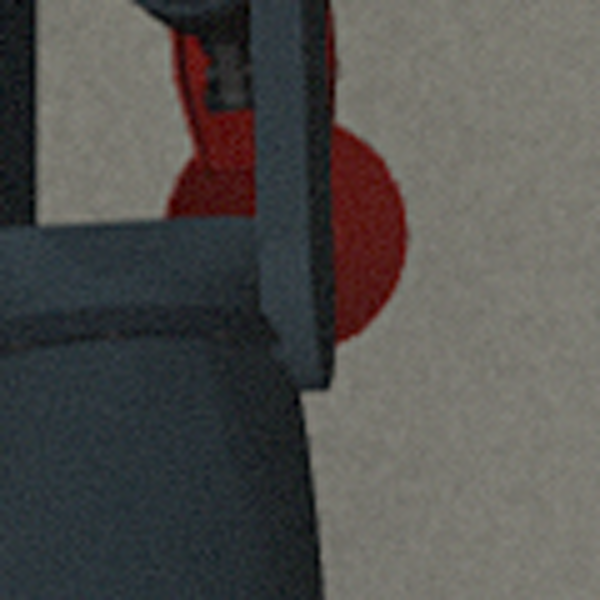

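The scoop pan is empty and the tube holds the balls at its floor (about (290,485)). I can't count them from this view, so I'll set the scoop down and check from above.

```bash
python3 -m pendant '[[[-0.05,-0.01,0,0,0,0],[-0.1,-0.01,0,0,0,0],[-0.15,-0.015,0,0,0,0],[-0.15,-0.015,0,0,0,0],[-0.15,-0.015,0,0,0,0],[-0.15,-0.015,0.05,0,0,0],[-0.15,-0.015,0.05,0,0,0],[-0.1,-0.01,0.1,0,0,0],[-0.05,-0.01,0.15,0,0,0],[0,0,0.15,0,0,0],[0,0,0.1,0,0,0],[0,0,0,0,0,0]]]' 1
python3 - <<'E'
from h import *
go([.536,-.1,.049],5,0)
c=imaging.camera("top");cv2.imwrite("pics/e2.png",cv2.resize(c["pixels"][145:245,190:340],None,fx=5,fy=5,interpolation=cv2.INTER_CUBIC))
E
```

```text
time_s: 14.8
eef_pos: [0.5342, -0.0985, 0.1487]
eef_rot: [0.021, 0.68, 0.733, 0.004]
wrist_force: [0.3, -0.5, -0.2]
opening: 0.153
t 14.8 p [ 0.5342 -0.0985  0.1487] open 0.153 F [ 0.3 -0.5 -0.2] q [-0.4   0.17  1.79 -0.01  1.13 -0.47]
axes y [0.997 0.076 0.035] z [ 0.037 -0.022 -0.999]
shift [ 0.0043 -0.0091  0.4985] turn [ 0.011   0.008  -0.0037] norm mm 99.71806651126597 deg 2.534456020948538
```

View pics/e2.png

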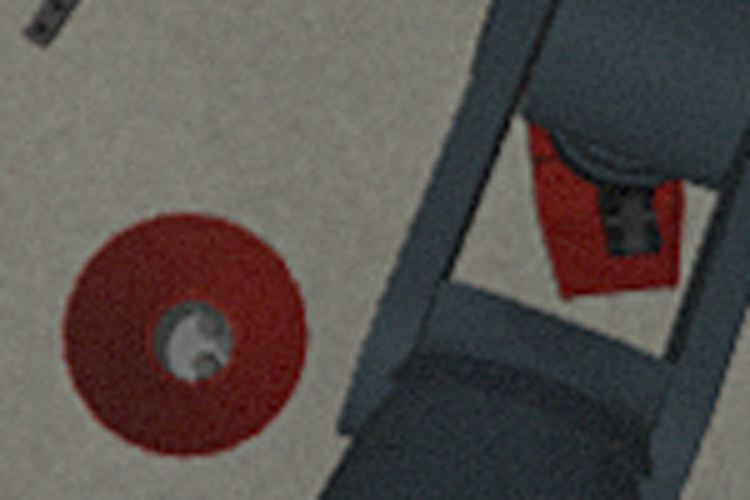

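Two balls are visible through the throat at (210,325) and (205,362). The third may be hidden, so I'll check again later. Next I level, descend and set down.

```bash
python3 -m pendant '[[[0,-0.005,0.06,0.011,0.008,0],[0,0,0.1,0,0,0],[0,0,0.1,0,0,0],[0,0,0.08,0,0,0],[0,0,0.05,0,0,0],[0,0,0,0,0,0],[0,0,0,0,0,0]]]' 1
python3 - <<'E'
from h import *
go([.536,-.1,.0475],5,0)
E
```

```text
time_s: 15.72
eef_pos: [0.5405, -0.1019, 0.0812]
eef_rot: [0.01, 0.679, 0.734, 0.004]
wrist_force: [-0.1, -0.1, -0.1]
opening: 0.153
t 15.72 p [ 0.5405 -0.1019  0.0812] open 0.153 F [-0.1 -0.1 -0.1] q [-0.4   0.3   1.8   0.    1.02 -0.48]
axes y [0.997 0.077 0.019] z [ 0.02  -0.008 -1.   ]
shift [ 0.0128 -0.0251  0.1678] turn [ 0.0061  0.0031 -0.0032] norm mm 34.0267657072776 deg 1.3686282944119168
```

```bash
python3 -m pendant '[[[0,-0.01,0.06,0.006,0.003,0],[0,0,0.05,0,0,0],[0,0,0.03,0,0,0],[0,0,0,0,0,0],[0,0,0,0,0,0]]]' 1
python3 - <<'E'
from h import *
go([.536,-.1,.0475],5,0)
E
```

```text
time_s: 16.35
eef_pos: [0.539, -0.1023, 0.0515]
eef_rot: [-0.0, 0.679, 0.734, -0.0]
wrist_force: [-0.0, -0.3, -0.7]
opening: 0.155
t 16.35 p [ 0.539  -0.1023  0.0515] open 0.155 F [-0.  -0.3 -0.7] q [-0.4   0.36  1.8  -0.    0.99 -0.48]
axes y [ 0.997  0.077 -0.   ] z [-0.  0. -1.]
shift [ 0.0128 -0.014   0.02  ] turn [-0.0001 -0.0001 -0.0032] norm mm 5.517319191767334 deg 0.5841745561212709
```

```bash
python3 -m pendant '[[[0,0,0.012,0,0,0],[0,0,0.008,0,0,0],[0,0,0.006,0,0,0],[0,0,0,0,0,0]]]' 1
python3 - <<'E'
from h import *
go([.536,-.1,.0475],5,0); pic('d1')
E
```

```text
time_s: 16.85
eef_pos: [0.5397, -0.1025, 0.0472]
eef_rot: [0.001, 0.679, 0.734, 0.0]
wrist_force: [-0.5, -0.8, -0.4]
opening: 0.155
t 16.85 p [ 0.5397 -0.1025  0.0472] open 0.155 F [-0.5 -0.8 -0.4] q [-0.4   0.36  1.8   0.    0.98 -0.48]
axes y [0.997 0.077 0.001] z [ 0.001 -0.    -1.   ]
shift [ 0.0138 -0.0175 -0.0018] turn [ 0.0003  0.0002 -0.0032] norm mm 4.461587336982101 deg 0.5803207522214369
```

View pics/d1.png

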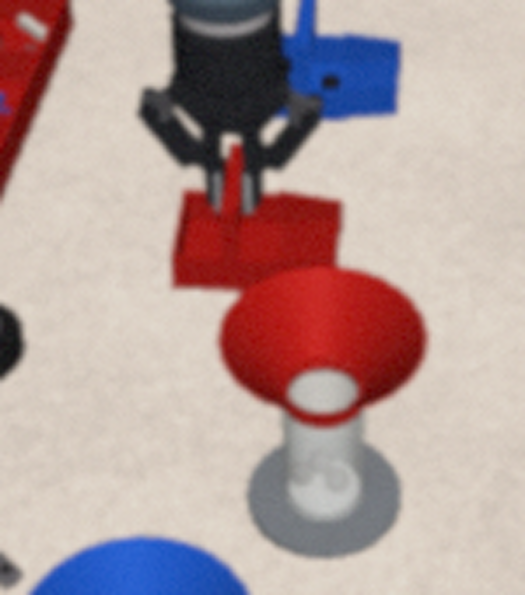

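The scoop sits on the table, level at grasp height (TCP z 0.0472, same as at pick-up). I'll nudge down to make contact, release and retreat upward.

```bash
python3 -m pendant '[[[0,0,0.004,0,0,0],[0,0,0,0,0,0]]]' 1
python3 -m pendant '[[[0,0,0,0,0,0],[0,0,0,0,0,0],[0,0,0,0,0,0],[0,0,0,0,0,0],[0,0,0,0,0,0],[0,0,0,0,0,0],[0,0,0,0,0,0],[0,0,0,0,0,0]]]' 0
python3 -m pendant '[[[0,0,-0.05,0,0,0],[0,0,-0.1,0,0,0],[0,0,-0.15,0,0,0],[0,0,-0.2,0,0,0],[0,0,-0.25,0,0,0],[0,0,-0.25,0,0,0],[-0.25,0,-0.1,0,0,0],[-0.25,0,0,0,0,0],[-0.25,0,0,0,0,0],[-0.25,0,0,0,0,0],[-0.25,0,0,0,0,0],[0,0,0,0,0,0]]]' 0
python3 - <<'E'
from h import *
for n in("side","top"):
    c=imaging.camera(n); cv2.imwrite(f"pics/f_{n}.png",c["pixels"])
    a=c["pixels"][145:245,190:340] if n=="top" else c["pixels"][190:305,215:315]
    cv2.imwrite(f"pics/fz_{n}.png",cv2.resize(a,None,fx=5,fy=5,interpolation=cv2.INTER_CUBIC))
E
```

```text
time_s: 17.15
eef_pos: [0.5399, -0.1025, 0.0471]
eef_rot: [0.001, 0.679, 0.734, 0.0]
wrist_force: [-0.8, 0.5, 0.2]
opening: 0.154
time_s: 18.15
eef_pos: [0.5403, -0.1026, 0.0468]
eef_rot: [0.001, 0.679, 0.734, 0.001]
wrist_force: [0.2, -0.1, 0.3]
opening: 0.999
time_s: 19.65
eef_pos: [0.5601, -0.3584, 0.2853]
eef_rot: [0.006, 0.678, 0.735, 0.001]
wrist_force: [0.3, 0.7, 0.7]
opening: 1.004
```

View pics/f_top.png

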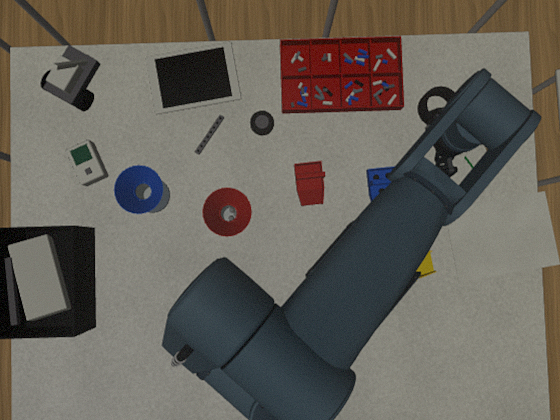

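View pics/fz_top.png

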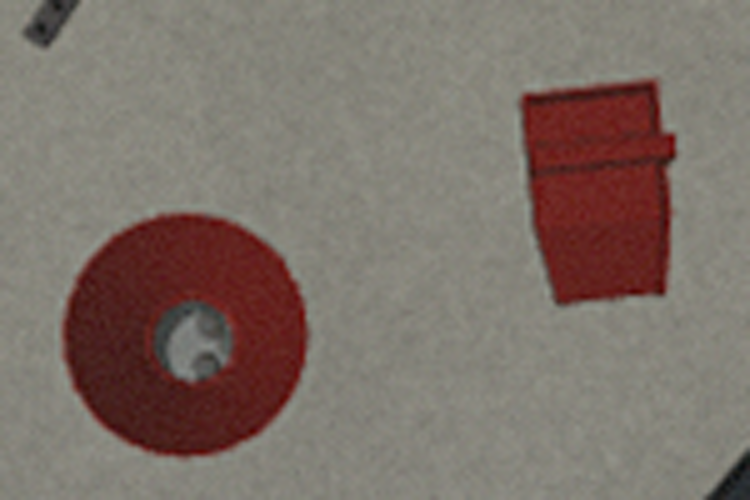

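View pics/fz_side.png

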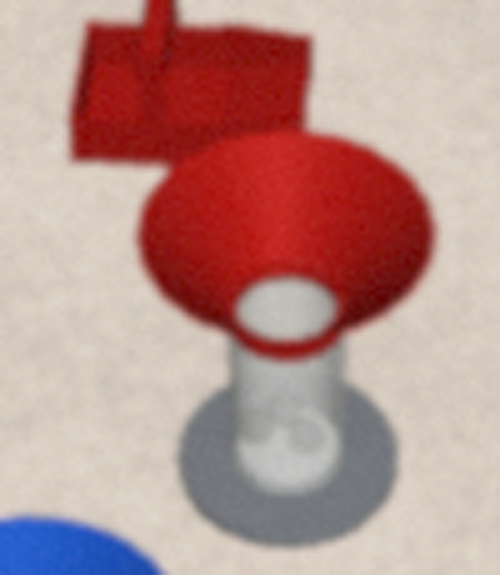

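Run:
```python
from h import *
c=imaging.camera("top"); s=imaging.camera("side")
ax=np.array([.4425,.1204])
for n,(C,uvs,k,o) in {"top":(c,[(210,325),(205,362)],5,(190,145)),"side":(s,[(262,425),(305,432)],5,(215,190))}.items():
    for u in uvs: P=ray(C,(o[0]+u[0]/k,o[1]+u[1]/k),.020); print(n,((P[:2]-ax)*1e3).round(1))
def enh(a):
    a=cv2.resize(a,None,fx=12,fy=12,interpolation=cv2.INTER_CUBIC).astype(float); a=cv2.GaussianBlur(a,(0,0),6); g=a.mean(2); lo,hi=np.percentile(g,[2,98]); return np.clip((g-lo)/(hi-lo)*255,0,255).astype(np.uint8)
A=[enh(x) for x in(c["pixels"][200:225,215:240],s["pixels"][258:294,258:288],s["pixels"][343:379,208:238])]
h=max(a.shape[0] for a in A); cv2.imwrite("pics/enh.png",cv2.resize(np.hstack([cv2.copyMakeBorder(a,0,h-a.shape[0],0,4,0) for a in A]),None,fx=.75,fy=.75))
```

```text
top [13.1 -3. ]
top [-7.6  0.3]
side [10.  -2.1]
side [-9.7 -0.6]
```

View pics/enh.png

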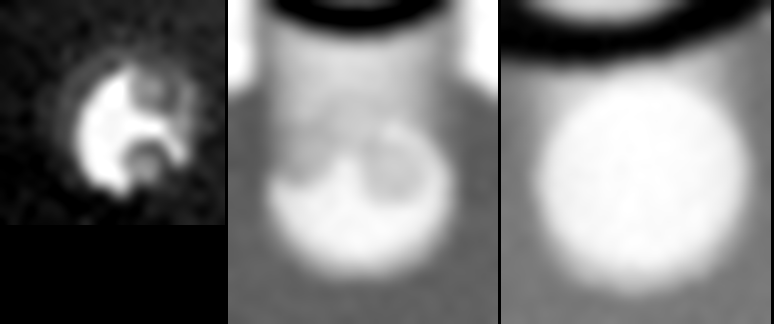

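View pics/f_side.png

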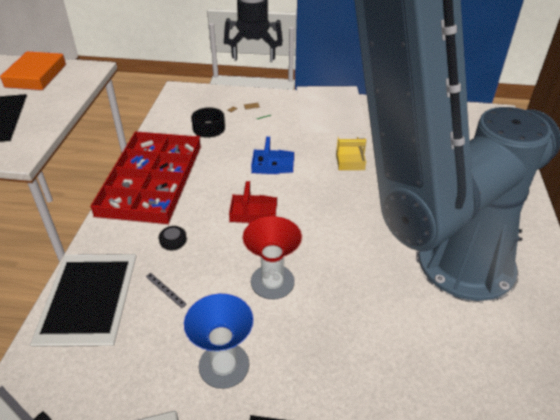

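Run:
```python
from h import *
c=imaging.camera("top"); s=imaging.camera("side")
for d in((11,-2),(-9,0),(1,-15)):
    X=[.4425+d[0]/1e3,.1204+d[1]/1e3,.020]
    print(d,"top",((proj(c,X)-[215,200])*9).round(),"side",((proj(s,X)-[258,258])*9+[228,0]).round())
# any grey ball-like blobs on scoop pan / table near: darker than table, low saturation, top view
for n,C in(("top",c),("side",s)):
    im=C["pixels"]; h=cv2.cvtColor(im,cv2.COLOR_BGR2HSV); g=cv2.cvtColor(im,cv2.COLOR_BGR2GRAY).astype(int)
    m=((cv2.medianBlur(im,31).mean(2)-g>18)).astype(np.uint8)
    k,l,st,ce=cv2.connectedComponentsWithStats(m)
    print(n,[(ce[i].round().tolist(),int(st[i,4])) for i in range(1,k) if 6<=st[i,4]<=60][:40])
```

```text
(11, -2) top [150.  97.] side [309. 153.]
(-9, 0) top [145. 161.] side [387. 167.]
(1, -15) top [192. 128.] side [356. 118.]
top [([474.0, 30.0], 32), ([369.0, 63.0], 7), ([294.0, 77.0], 60), ([316.0, 76.0], 15), ([322.0, 76.0], 10), ([331.0, 75.0], 24), ([339.0, 76.0], 6), ([349.0, 75.0], 22), ([358.0, 76.0], 6), ([364.0, 75.0], 16), ([553.0, 80.0], 22), ([358.0, 83.0], 29), ([477.0, 91.0], 25), ([556.0, 89.0], 7), ([282.0, 92.0], 7), ([386.0, 89.0], 6), ([534.0, 90.0], 14), ([329.0, 93.0], 20), ([371.0, 104.0], 6), ([443.0, 110.0], 46), ([454.0, 120.0], 6), ([470.0, 146.0], 25), ([452.0, 154.0], 32), ([88.0, 171.0], 41), ([555.0, 177.0], 11), ([539.0, 185.0], 60), ([424.0, 186.0], 17), ([453.0, 204.0], 39), ([366.0, 208.0], 18), ([457.0, 216.0], 25), ([358.0, 216.0], 10), ([433.0, 236.0], 29), ([71.0, 226.0], 7), ([424.0, 254.0], 8), ([94.0, 259.0], 8), ([94.0, 271.0], 13), ([247.0, 278.0], 8), ([295.0, 291.0], 60), ([256.0, 286.0], 9), ([265.0, 294.0], 21)]
side [([522.0, 3.0], 22), ([557.0, 26.0], 55), ([256.0, 38.0], 8), ([26.0, 54.0], 34), ([205.0, 82.0], 36), ([474.0, 98.0], 50), ([232.0, 109.0], 50), ([531.0, 107.0], 11), ([485.0, 116.0], 42), ([263.0, 117.0], 38), ([516.0, 121.0], 30), ([559.0, 125.0], 6), ([357.0, 138.0], 9), ([361.0, 151.0], 45), ([157.0, 162.0], 37), ([164.0, 165.0], 25), ([542.0, 169.0], 46), ([146.0, 182.0], 47), ([164.0, 185.0], 16), ([421.0, 186.0], 6), ([137.0, 200.0], 55), ([249.0, 197.0], 7), ([434.0, 208.0], 15), ([557.0, 218.0], 55), ([474.0, 216.0], 8), ([519.0, 231.0], 25), ([517.0, 240.0], 44), ([450.0, 239.0], 7), ([498.0, 246.0], 6), ([512.0, 248.0], 6), ([495.0, 254.0], 13), ([135.0, 258.0], 6), ([428.0, 265.0], 14), ([441.0, 265.0], 13), ([2.0, 355.0], 35), ([172.0, 414.0], 53), ([146.0, 418.0], 22)]
```

The third ball's predicted spot in the side enhancement, (356,118), matches the faint disc seen there. No ball shows on the clear table or in the pan, so I'm handing in.

```bash
python3 -c "
from bench import ctrl
print(ctrl.hand_in())"
```

```text
the job is handed in; nothing more can be done
None
```

I picked up the red scoop by its bridge handle and poured its balls into the red funnel, tilting to about 48° at the spout edge. Then I set the scoop down empty on the table, let go, moved the arm clear and handed in at about 20 s. No verdict was reported.

- **Scoop:** It stands upright with an empty pan in both camera views. The tool let go at the same height as at pick-up (47 mm), tilted about 0.1°.
- **Balls:** Two are clearly visible on the tube floor in both views, within about 13 mm of its axis. The third is only a faint disc in the side view. It sits where a third ball beside the other two would appear, but the funnel throat hides it from the top camera. No ball is visible on the open table or in the scoop.
- **Forces:** The wrist force stayed below about 2 N in every reading I took.

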